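# Shim up a level viewing stand for a culture dish

### The job

Set up the viewing stand: on the low seat stack the two of the three packers that together bring it up to the height of the pillar, stand the objective upright, lens up, midway between pillar and seat, and lay the black stage plate level across the pillar and the stacked packers, centred between them and with its hole straight above the objective. Then set the covered dish on the plate, centred over the hole. Leave the third packer where it lies.

Things in the scene. Friction and masses are not known exactly. Their poses are not given: they have to be found in the camera images.
- pillar_top (a point): Steel pillar fixed to the bench: round, 44 mm in diameter and 60 mm tall (a 60 mm wide foot in its lowest 12 mm). The point is the centre of its flat top, 60 mm above the bench.
- seat_top (a point): Steel seat fixed to the bench: a low round drum, 64 mm in diameter (foot 68 mm) and 26 mm tall, so its flat top lies 34 mm below the pillar's. It stands 145 to 160 mm from the pillar, centre to centre, in a direction that varies. The point is the centre of its top.
- packer_thin_center (a point): Thin square dark steel-coloured packer, 40 x 40 mm and 10 mm thick, lying flat on the bench; the thinnest of three packers. The point is its centre, 5 mm above its underside; x and y run along its sides, z up. Loose, about 45 g.
- packer_mid_center (a point): Middle square dark steel-coloured packer, 40 x 40 mm and 16 mm thick, lying flat on the bench; the middle one of three packers. The point is its centre, 8 mm above its underside; x and y run along its sides, z up. Loose, about 70 g.
- packer_thick_center (a point): Thick square dark steel-coloured packer, 40 x 40 mm and 24 mm thick, lying flat on the bench; the thickest of three packers. The point is its centre, 12 mm above its underside; x and y run along its sides, z up. Loose, about 100 g.
- objective_center (a point): Microscope objective, a steel cylinder 32 mm in diameter and 45 mm tall standing upright on its flat wide end; the top 11 mm taper to the small front lens. The point is its centre, 22.5 mm above its underside; z up to the lens. Loose, about 120 g.
- plate_center (a point): Black stage plate, a flat strip 220 mm long (its x), 50 mm wide (its y) and 8 mm thick with a 26 mm round hole through its middle, lying flat on the bench. The point is the plate's centre, in the middle of the hole, half-way through the thickness. Loose, about 220 g.
- dish_center (a point): Covered culture dish, white with a pink top (the medium seen through the cover), round, 52 mm in diameter (its lower 7 mm only 48 mm) and 20 mm tall. The point is its centre, 10 mm above its underside; z up. Loose, about 45 g.
Not all that is in view belongs to the job. Of the things shaped like the part that bears plate_center, the black one is meant.

How it is judged:
At the end, for the whole second after the job is handed in: 10 and 24 mm packers stacked within 12 mm of the seat's centre; plate on pillar and packers, level to 0.02 rad, centre line within 15 mm of both, middle 55 to 97 mm from each; objective upright and dish flat within 12 mm of the plate's centre, below and on it; all at rest (horizontal distance between each of packer_thin_center, packer_thick_center and seat_top below 0.012 m and height (world z) of packer_thin_center between 0.028 and 0.058 m and height (world z) of packer_thick_center between 0.034 and 0.052 m and height (world z) of plate_center between 0.06 and 0.068 m and angle between plate_center's own z axis and vertical below 0.02 rad and y of pillar_top in the frame of plate_center between -0.015 and 0.015 m and horizontal distance between pillar_top and plate_center between 0.055 and 0.097 m and y of seat_top in the frame of plate_center between -0.015 and 0.015 m and horizontal distance between seat_top and plate_center between 0.055 and 0.097 m and horizontal distance between each of objective_center, dish_center and plate_center below 0.012 m and angle between each of objective_center, dish_center's own z axis and vertical below 0.06 rad and height (world z) of objective_center between 0.018 and 0.027 m and height (world z) of dish_center between 0.073 and 0.083 m and linear speed of each of packer_thin, packer_thick, objective, stage_plate, dish below 0.01 m/s); the robot touches nothing.
It fails at once if the 16 mm packer is moved by more than 20 mm (distance of packer_mid_center from where it was at the start of the episode above 0.02 m).
It also fails if it takes over 112 s, if anything falls off the work surface, if the arm or the gripper's body presses on something with over 40 N, if the wrist force passes 120 N, or if a joint passes its speed limit or range.

### The arm

A 6-joint arm with a two-finger parallel gripper is mounted at the origin on the work surface. World frame = base frame: x ahead of the robot, y to its left, z up, the work surface at z = 0. Lengths are in m, angles in rad, forces in N, time in s.
With the tool pointing down it reaches from about 0.375 to 0.9 m from the base axis. Payload 3.1 kg.
Tool frame: the origin (TCP) lies at the very end of the fingers, on their centre line; the grasp point (between the pads) lies bot.grip_depth behind it (bot.grip_depth is the distance from the TCP to the grasp point, in m); z points along the fingers, x is the direction in which the jaws open and shut, and the axes are right-handed (so a half turn about z gives the same grasp; the last joint's range is limited). The gripper opens to 85 mm and grips with 20 to 120 N. Pads are 22 mm wide; open, the fingers measure 114 mm over their backs; the gripper's body (76 mm by 85 mm) begins 54 mm behind the grasp point. The pads swing forward as they close: fully open they stand 13 mm farther back than shut.
Start: joints at [0.987, 0.527, 1.433, -0, 1.181, -0.178], TCP at [0.247, 0.574, 0.231] pointing down, gripper open.
Joint ranges: [-3.08, 3.08], [-0.75, 2.2], [0.22, 2.44], [-1.43, 4.57], [0, 2.65], [-2.85, 2.85]. Speed limits (rad/s): [2.79, 2.79, 3.14, 3.14, 3.14, 3.14].

### API

Orientations are given as a unit quaternion [x, y, z, w].
In Python, from station import bot gives the robot as it stands.
- The arm moves only by the tool carry_out, never from a script. Its argument "increments" is a list that holds one entry, the list of rows, each a list of 7 numbers: the shift along the tool's x, y, z in cm, then the turn, a rotation vector about the tool's x, y, z in rad, then the gripper's target within -1 to 1 (shut at 1, half-way at 0, fully open at -1). A call has 1 to 5 rows; each row is the pose to reach, as a shift and turn from the pose measured when the call began, along the tool's axes at that moment; what a row does not reach only later rows make up. A row lasts 1/12 s, in which the tool goes at most 41.7 mm and 7.16 degrees, less where a joint would pass 70% of its speed; a pose out of reach is approached as far as the arm can. A call with a gripper value outside its range is refused whole. The fingers move at their own pace and stop on an object; the grip force is fixed at half the most. Time passes only in rows, so rows that repeat a pose let the fingers close. It gives the time, the measured TCP pose, the force and the opening at its end, in the units of the state.
- bot.state(): the state, without advancing time (a new reading comes with each control period).
- bot.camera(name): name is "scene" or "top"; returns a dict with "image" (384x512x3 uint8, red, green, blue), "mtx" (3x3 intrinsics, pixels), "cam_to_world" (4x4, takes a point from camera to world coordinates). Camera axes: x right, y down, z forward; pixel columns grow to the right and rows downward; lengths in m; the calibration is good to about 2 mm. A picture is of the moment at which its call begins. There is no depth.
- bot.finish_job(): hands the job in, once; it reports no verdict.
The state is a dict: "clock": time; "qpos": joint angles; "qd": joint speeds; "joint_efforts": joint torques, N m; "ee_pos": TCP position; "tcp_rot": TCP orientation; "force": force on the tool from outside, world axes, zero at the start; "moment": the same for the moment, N m; "width": opening from 0.0 (shut) to 1.0 (fully open).
Only numpy, scipy, OpenCV 4.12 (cv2) and the standard library are available. Lean on these libraries where they do the work, as an engineer would, in place of code of your own. Each camera call takes 0.05 s, during which the arm holds its last target. There are 200 camera calls.

## Working session

There is one attempt and no reset: what is moved stays moved. The work goes in short steps, Python scripts to look and compute and a tool call to move; the robot and the scene stay as the last step left them, time stands still between calls to the robot, and variables do not carry over. Pictures are saved under pics/ and viewed, about 12 in all and at most 16, crops included, and the job is handed in when it is done.

Besides the shell and the picture viewer there is one more tool, called after "Emit:" in YAML: its name, and indented under it one key for each argument. carry_out: Moves the arm, as the interface text tells. Its arguments: {"type":"object","properties":{"increments":{"type":"array","items":{"type":"array","items":{"type":"array","items":{"type":"number"}}}}},"required":["increments"]}

```bash
mkdir -p pics; ls; python3 - <<'E'
from station import bot
import cv2,numpy as np
print(bot.state(), bot.grip_depth)
for n in("scene","top"):
    c=bot.camera(n); cv2.imwrite(f"pics/{n}0.png",cv2.cvtColor(c["image"],cv2.COLOR_RGB2BGR)); print(n,c["mtx"].round(1).tolist(),c["cam_to_world"].round(3).tolist())
a=cv2.imread("pics/top0.png"); cv2.imwrite("pics/top0b.png",cv2.resize(a,(800,600),interpolation=cv2.INTER_CUBIC))
a=cv2.imread("pics/scene0.png"); cv2.imwrite("pics/scene0b.png",cv2.resize(a,(800,600),interpolation=cv2.INTER_CUBIC))
E
```

```text
pics
{'clock': 0.0, 'qpos': array([ 9.86504811e-01,  5.28443634e-01,  1.43388265e+00,  1.88261651e-06,
        1.18141630e+00, -1.78468481e-01]), 'qd': array([ 0.00054709, -0.00110588,  0.00054246,  0.0010264 ,  0.00091374,
        0.00032563]), 'joint_efforts': array([-7.99273621e-04, -4.42352557e+01, -1.78021306e+01, -2.41771577e-04,
        8.50607583e-03,  2.50648202e-05]), 'ee_pos': array([0.24629125, 0.57365464, 0.23035372]), 'tcp_rot': array([ 8.35097038e-01,  5.50101610e-01, -9.88758245e-04,  4.21784779e-04]), 'force': array([-0.01233935,  0.15538942, -0.40268908]), 'moment': array([-0.00344005, -0.01666541,  0.01992921]), 'width': 0.9982484478617148} 0.0187
scene [[418.5, 0.0, 259.1], [0.0, 418.5, 195.3], [0.0, 0.0, 1.0]] [[-0.12, 0.545, -0.83, 1.228], [0.993, 0.048, -0.112, 0.154], [-0.021, -0.837, -0.546, 0.548], [0.0, 0.0, 0.0, 1.0]]
top [[399.7, 0.0, 256.9], [0.0, 399.7, 187.0], [0.0, 0.0, 1.0]] [[0.023, -0.997, 0.068, 0.435], [-1.0, -0.022, 0.022, 0.045], [-0.021, -0.069, -0.997, 0.98], [0.0, 0.0, 0.0, 1.0]]
```

View pics/top0b.png

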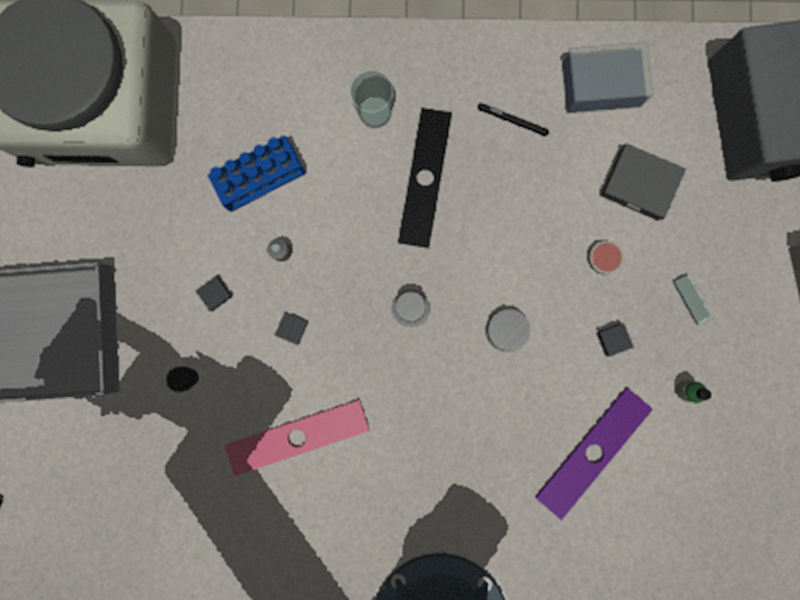

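View pics/scene0b.png

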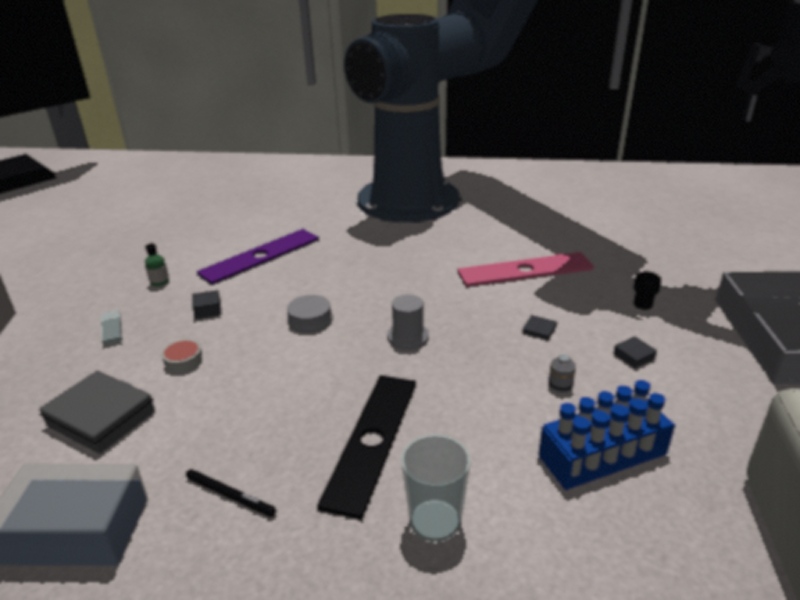

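Top view (800×600 px): there are three strips: black (425,178), pink (297,437) and purple (594,453). Black is the one meant. Pillar is at (411,306), seat (508,328), objective (280,248), dish (605,257). The packers are at (214,293), (292,328) and (615,338), seen in the scene view at (635,351), (540,327) and (205,304). The last looks thick; I'll enlarge to tell the other two apart.

```bash
python3 - <<'E'
import cv2,numpy as np
s=cv2.imread("pics/scene0.png");t=cv2.imread("pics/top0.png")
def cr(im,u,v,r=20): 
    u=int(u/1.5625);v=int(v/1.5625); return cv2.resize(im[v-r:v+r,u-r:u+r],(260,260),interpolation=cv2.INTER_NEAREST)
A=np.hstack([cr(s,635,351),cr(s,540,327),cr(s,205,304)]);B=np.hstack([cr(t,214,293),cr(t,292,328),cr(t,615,338)])
cv2.imwrite("pics/crop1.png",np.clip(np.vstack([A,B])*1.5,0,255).astype(np.uint8))
g=cv2.cvtColor(t,cv2.COLOR_BGR2GRAY)
for u,v in((214,293),(292,328),(615,338)):
    u=int(u/1.5625);v=int(v/1.5625);print(g[v-14:v+15:2,u-14:u+15:2])
E
```

```text
[[157 156 158 157 160 157 157 158 160 164 158 160 154 152 155]
 [156 155 156 156 155 156 158 158 144 128 156 155 158 160 160]
 [160 156 159 153 161 164 162 114  48  54 145 157 158 161 156]
 [158 158 159 158 162 142 106  58  66  38 107 163 160 157 153]
 [156 159 158 161 150  67  62  64  65  65  31 103 159 159 156]
 [157 159 160 106  57  65  63  62  66  66  54  51 142 152 156]
 [158 151  81  60  65  66  65  68  69  66  65  40 108 150 160]
 [155 161  69  64  64  65  66  66  66  65  66  66  32  62 161]
 [160 156 154  66  65  64  64  65  67  65  65  65  51  80 159]
 [157 160 162 123  61  67  67  66  64  64  62  52 107 151 161]
 [156 159 163 161 104  61  64  68  64  63  32 111 163 158 154]
 [157 159 157 152 147  79  65  64  55  56 152 156 158 159 156]
 [156 154 149 153 158 128  65  45 107 155 159 158 155 154 153]
 [154 155 161 155 157 159 130 131 159 154 153 159 158 154 153]
 [156 156 156 157 160 159 158 156 159 155 159 157 162 153 153]]
[[161 160 157 153 156 157 153 160 157 156 156 157 159 150 156]
 [156 158 154 153 157 156 156 158 161 155 156 155 157 152 158]
 [154 153 156 160 156 118 14
[... 1037 characters left out ...]
4 156]
 [158 118  71  61  43  47  60  66  65  65  61 138 158 157 159]
 [155 139  24  53  68  68  68  66  66  63  61 109 157 158 161]
 [155 131  20  63  68  67  65  64  68  67  63  62 149 157 158]
 [155 167  50  52  69  66  64  66  68  69  64  63 118 149 152]
 [157 158 127  25  67  68  65  69  64  68  65  66  74 162 151]
 [162 154 146  23  56  71  63  67  67  70  67  65  60 132 155]
 [157 157 162  99  42  70  71  66  67  71  66  63  74 117 149]
 [158 158 161 131  26  62  72  66  65  61  92 135 163 155 153]
 [152 157 156 163  48  47  66  81 138 152 157 150 152 157 156]
 [157 160 161 157 147 129 138 160 156 161 157 157 153 158 154]
 [161 161 155 154 153 155 156 154 152 154 155 152 153 154 149]]
```

View pics/crop1.png

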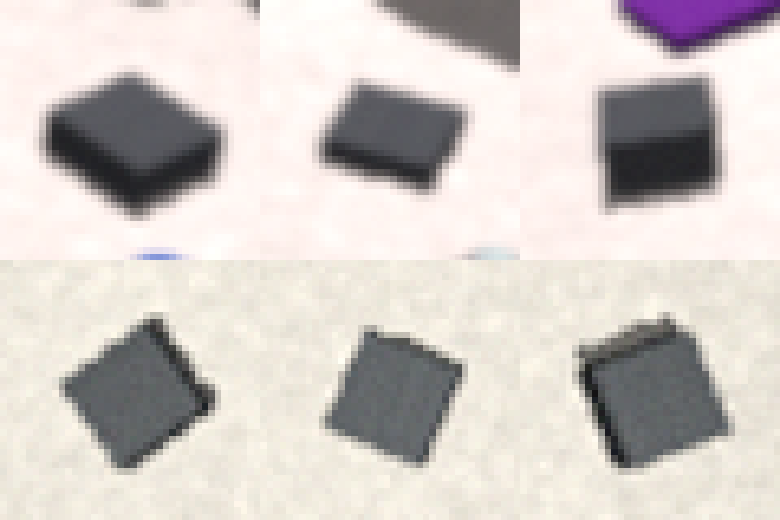

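Crops confirm: left is the 16 mm packer (top view 214,293; stays put), middle is thin (292,328), right is thick (615,338).

```bash
cat > h.py <<'E'
import cv2,numpy as np
from scipy.spatial.transform import Rotation as R
from station import bot
def ray(c,u,v,z):
    d=c["cam_to_world"][:3,:3]@np.linalg.solve(c["mtx"],[u,v,1.]); o=c["cam_to_world"][:3,3]
    return o+d*(z-o[2])/d[2]
def proj(c,p):
    T=np.linalg.inv(c["cam_to_world"]); q=c["mtx"]@(T[:3,:3]@p+T[:3,3]); return q[:2]/q[2]
def blob(m,u,v):
    "contour nearest (u,v) with area>20"
    cs,_=cv2.findContours(m.astype(np.uint8),cv2.RETR_EXTERNAL,cv2.CHAIN_APPROX_NONE)
    cs=[k for k in cs if cv2.contourArea(k)>20]
    return min(cs,key=lambda k:np.hypot(*(k[:,0].mean(0)-[u,v])))
def rect(c,k,z):
    P=np.array([ray(c,u,v,z)[:2]*1000 for u,v in k[:,0]],np.float32)
    (ctr,(w,h),a)=cv2.minAreaRect(P); 
    if w<h: a+=90
    return np.array(ctr)/1000,(round(w,1),round(h,1)),a
def go(p,yaw=None):
    """row (cm, rad) from the present pose to TCP p pointing down with jaw axis at world yaw (deg, mod 180 nearest)"""
    s=bot.state(); Q=R.from_quat(s["tcp_rot"]); M=Q.as_matrix()
    cur=np.degrees(np.arctan2(M[1,0],M[0,0]))
    if yaw is None: yaw=cur
    yaw=cur+(yaw-cur+90)%180-90
    c,n=np.cos(np.radians(yaw)),np.sin(np.radians(yaw))
    T=R.from_matrix(np.array([[c,n,0],[n,-c,0],[0,0,-1]]))
    r=(Q.inv()*T).as_rotvec(); t=M.T@(np.array(p)-s["ee_pos"])*100
    print("yaw now %.1f to %.1f q6 %.2f"%(cur,yaw,s["qpos"][5]),"row",t.round(2).tolist(),r.round(3).tolist())
E
python3 - <<'E'
from h import *
c=bot.camera("top");im=c["image"];s=bot.camera("scene");g=cv2.cvtColor(im,cv2.COLOR_RGB2GRAY);hsv=cv2.cvtColor(im,cv2.COLOR_RGB2HSV)
o=np.ones((3,3),np.uint8)
f=1.5625
for n,u,v,z in(("mid",214,293,.016),("thin",292,328,.01),("thick",615,338,.024)):
    m=cv2.morphologyEx(((g>55)&(g<82)).astype(np.uint8),cv2.MORPH_OPEN,o)
    print(n,rect(c,blob(m,u/f,v/f),z))
k=blob(g<45,425/f,178/f);print("plate",rect(c,k,.008))
hole=blob((g>100)[:,:]&(cv2.drawContours(np.zeros_like(g),[k],-1,1,-1)>0),425/f,178/f);print("hole",rect(c,hole,.004))
red=(hsv[...,1]>90)&((hsv[...,0]<12)|(hsv[...,0]>170));k=blob(red,605/f,257/f);print("dish",rect(c,k,.02))
print("sceneproj")
for u,v,r in((411,306,20),(508,328,20),(280,248,14)):
    u=int(u/f);v=int(v/f)
    print(u,v);print(g[v-r:v+r:2,u-r:u+r:2])
E
```

```text
mid (array([0.49313443, 0.36183295]), (37.2, 37.6), 127.66905212402344)
thin (array([0.44273959, 0.23765019]), (37.3, 39.5), 159.77262115478516)
thick (array([ 0.43557275, -0.25997464]), (37.6, 37.8), 111.97284698486328)
plate (array([0.68454852, 0.03501229]), (48.2, 217.7), 171.47631072998047)
hole (array([0.68448419, 0.03418611]), (22.6, 24.8), 91.04503428936005)
dish (array([ 0.56236456, -0.24641473]), (38.9, 38.2), 0.13224884867668152)
sceneproj
263 195
[[155 154 154 152 155 154 162 160 159 152 154 153 152 151 151 152 152 151
  154 152]
 [151 157 156 153 158 152 157 156 156 153 149 158 153 151 155 151 150 154
  154 154]
 [150 157 156 157 151 149 154 151 157 155 151 158 151 149 149 155 155 155
  154 153]
 [157 155 155 154 156 154 150 155 141 122 118 117 162 157 154 153 152 152
  155 149]
 [156 153 149 155 156 156 160  92  68  75  74  72  73  99 159 157 150 150
  151 150]
 [155 149 157 156 155 159  96  67  65  56  57  67  67  70 160 155 156 155
  151 148]
 [149 151 154 155 150 158  58  45  97 116 114 112  74  57  96 154 155 157
  154 155]
 [155 150 155 153 154 117  64 129 133 130 1
[... 2906 characters left out ...]
1 149 158 159 153 163 163 164 160 155 160 163 161]
 [154 156 156 159 155 154 158 161 145 161 157 160 160 161]
 [154 154 157 158 155 138  97  65  71  71 149 160 157 157]
 [162 160 159 155 117  80  81  88  79  71  68 164 159 156]
 [156 155 158 143  79 121 119  83  91  68  68 133 159 160]
 [161 159 155 118 116 151 150 102  94  77  41 134 157 156]
 [160 160 157  98  98 141 137  99  98  77  49 129 155 158]
 [160 164 159 137 105 101 104 108 109  70  41 149 155 159]
 [154 160 158 157 132 107 111 118  80  54 100 160 158 162]
 [152 157 157 154 155 146  92  55  66 103 151 156 158 158]
 [157 157 159 156 157 161 157 162 163 159 155 159 161 153]
 [148 151 153 156 159 157 152 156 158 152 148 153 162 158]]
```

```bash
python3 - <<'E'
from h import *
c=bot.camera("top");s=bot.camera("scene")
P={}
for n,u,v,z in(("pillar",262.2,195.6,.06),("seat",325.2,211.3,.026),("obj",176.3,158.8,.045),):
    P[n]=ray(c,u,v,z)
P["thin"]=np.array([.4427,.2377,.01]);P["thick"]=np.array([.4356,-.26,.024]);P["hole"]=np.array([.6845,.0346,.008]);P["dish"]=np.array([.5624,-.2464,.02])
im=s["image"].copy()
for n,p in P.items():
    q=proj(s,p);print(n,p.round(4),(q*1.5625).round(1)); 
im=cv2.resize(im,(800,600))[:,:,::-1].copy()
for p in P.values():
    q=(proj(s,p)*1.5625).round().astype(int);cv2.drawMarker(im,tuple(map(int,q)),(0,255,255),cv2.MARKER_CROSS,9,1)
cv2.imwrite("pics/chk.png",im[200:520,50:750])
d=P["seat"]-P["pillar"];print(np.hypot(*d[:2]),np.degrees(np.arctan2(d[1],d[0])),(P["seat"]+P["pillar"])/2)
go([.4427,.2377,.1],69.8)
E
```

```text
pillar [0.4779 0.0534 0.06  ] [405.  301.9]
seat [ 0.4455 -0.0966  0.026 ] [307.  304.6]
obj [0.5611 0.2586 0.045 ] [560.4 355.8]
thin [0.4427 0.2377 0.01  ] [536.4 324. ]
thick [ 0.4356 -0.26    0.024 ] [203.5 297. ]
hole [0.6845 0.0346 0.008 ] [368.7 434.9]
dish [ 0.5624 -0.2464  0.02  ] [178.5 350. ]
0.15348518568063083 -102.1702298266755 [ 0.4616745  -0.02162393  0.043     ]
yaw now 66.7 to 69.8 q6 -0.18 row [-23.15, 31.3, 13.11] [-0.0, 0.001, -0.053]
```

View pics/chk.png

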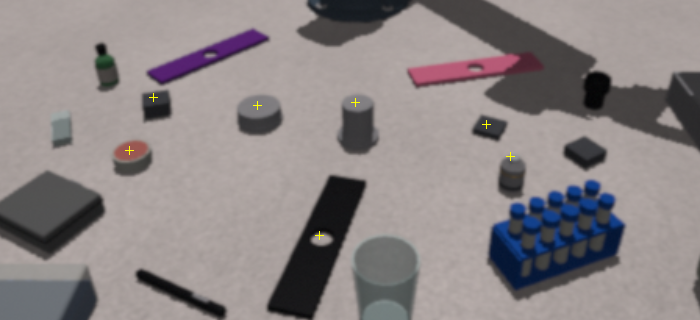

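The 16 mm packer is the one staying; both views agree within about 4 mm. Now a small planner, then the first move: thin packer.

```bash
cat >> h.py <<'E'
def plan(*W):
    "rows from the present pose through waypoints (x,y,z,yaw deg), each taken from the one before"
    s=bot.state(); Q=R.from_quat(s["tcp_rot"]); p=s["ee_pos"]; M=Q.as_matrix(); cur=np.degrees(np.arctan2(M[1,0],M[0,0]))
    print("at",p.round(4),"yaw %.1f q6 %.2f t %.2f w %.3f F"%(cur,s["qpos"][5],s["clock"],s["width"]),s["force"].round(1))
    for w in W:
        c,n=np.cos(np.radians(w[3])),np.sin(np.radians(w[3])); T=R.from_matrix([[c,n,0],[n,-c,0],[0,0,-1]])
        d=np.array(w[:3])-p; r=(Q.inv()*T).as_rotvec()
        print((Q.as_matrix().T@d*100).round(2).tolist(),r.round(3).tolist(),"rows>=%d"%np.ceil(max(np.linalg.norm(d)/.0417,np.linalg.norm(r)/.125)))
        Q=T;p=np.array(w[:3])
E
python3 - <<'E'
from h import *
plan((.345,.405,.17,69.8),(.4427,.2377,.10,69.8),(.4427,.2377,.03,69.8))
E
```

```text
at [0.2465 0.5741 0.231 ] yaw 66.7 q6 -0.18 t 0.30 w 1.003 F [ 0.5  0.6 -0.7]
[-11.64, 15.72, 6.1] [-0.0, 0.001, -0.053] rows>=5
[-12.33, 14.95, 7.0] [0.0, 0.0, 0.0] rows>=5
[0.0, 0.0, 7.0] [0.0, 0.0, 0.0] rows>=2
```

Emit:
carry_out:
  increments:
    - [[-11.6,15.7,6.1,0,0,-0.053,-0.2],[-11.6,15.7,6.1,0,0,-0.053,-0.2],[-11.6,15.7,6.1,0,0,-0.053,-0.2],[-11.6,15.7,6.1,0,0,-0.053,-0.2],[-11.6,15.7,6.1,0,0,-0.053,-0.2]]

```text
clock: 0.72
ee_pos: [0.3455, 0.4037, 0.1696]
tcp_rot: [0.82, 0.572, -0.0, 0.0]
force: [0.8, 0.2, -1.1]
width: 0.603
```

Emit:
carry_out:
  increments:
    - [[-12.3,15,7,0,0,0,-0.2],[-12.3,15,7,0,0,0,-0.2],[-12.3,15,7,0,0,0,-0.2],[-12.3,15,7,0,0,0,-0.2],[-12.3,15,7,0,0,0,-0.2]]

```text
clock: 1.13
ee_pos: [0.4448, 0.2348, 0.0993]
tcp_rot: [0.82, 0.572, 0.0, 0.0]
force: [0.4, 0.9, 0.1]
width: 0.6
```

```bash
python3 - <<'E'
from h import *
plan((.4427,.2377,.03,69.8),(.4427,.2377,.003,69.8))
E
```

```text
at [0.4448 0.2348 0.0993] yaw 69.8 q6 -0.95 t 1.13 w 0.600 F [0.4 0.9 0.1]
[0.2, -0.3, 6.93] [0.001, 0.0, 0.0] rows>=2
[0.0, 0.0, 2.7] [0.0, 0.0, 0.0] rows>=1
```

Emit:
carry_out:
  increments:
    - [[0.2,-0.3,4,0,0,0,-0.2],[0.2,-0.3,7,0,0,0,-0.2],[0.2,-0.3,8.5,0,0,0,-0.2],[0.2,-0.3,9.5,0,0,0,-0.2],[0.2,-0.3,9.5,0,0,0,-0.2]]

```text
clock: 1.55
ee_pos: [0.4419, 0.2373, 0.0025]
tcp_rot: [0.82, 0.572, -0.002, -0.0]
force: [-0.0, -0.2, 0.3]
width: 0.597
```

Emit:
carry_out:
  increments:
    - [[0,0,0.1,0,0,0,1],[0,0,0.1,0,0,0,1],[0,0,0.1,0,0,0,1],[0,0,0.1,0,0,0,1],[0,0,0.1,0,0,0,1]]

```text
clock: 1.97
ee_pos: [0.4424, 0.2376, 0.0023]
tcp_rot: [0.82, 0.572, -0.001, 0.0]
force: [0.1, 0.4, 0.1]
width: 0.442
```

Emit:
carry_out:
  increments:
    - [[0,0,-2,0,0,0,1],[0,0,-5,0,0,0,1],[0,0,-9,0,0,0,1],[0,0,-11,0,0,0,1],[0,0,-11,0,0,0,1]]

```text
clock: 2.38
ee_pos: [0.4454, 0.2388, 0.1169]
tcp_rot: [0.82, 0.573, 0.004, 0.002]
force: [0.2, -0.0, -1.1]
width: 0.445
```

```bash
python3 - <<'E'
from h import *
c=bot.camera("top");cv2.imwrite("pics/t1.png",c["image"][100:290,60:400,::-1].repeat(2,0).repeat(2,1))
plan((.443,.07,.115,69.8),(.4455,-.0966,.07,69.8),(.4455,-.0966,.0285,69.8))
E
```

```text
at [0.4441 0.2384 0.1149] yaw 69.9 q6 -0.95 t 2.43 w 0.442 F [-0.4 -0.6 -1.4]
[-15.84, 5.69, -0.03] [0.005, -0.002, 0.001] rows>=5
[-15.55, 5.99, 4.5] [0.0, 0.0, 0.0] rows>=5
[0.0, 0.0, 4.15] [0.0, 0.0, 0.0] rows>=1
```

View pics/t1.png

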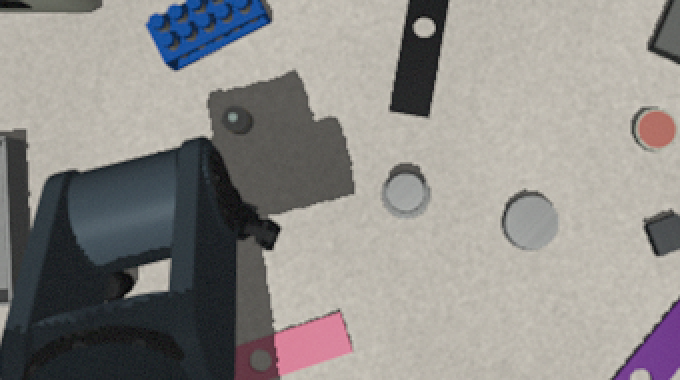

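The picture shows the thin packer off the bench (its spot is under the arm) with the width steady at 0.44, so it is held. Seat at crop (530,221) is clear. Carrying it there.

Emit:
carry_out:
  increments:
    - [[-15.8,5.7,0,0,0,0,1],[-15.8,5.7,0,0,0,0,1],[-15.8,5.7,0,0,0,0,1],[-15.8,5.7,0,0,0,0,1],[-15.8,5.7,0,0,0,0,1]]

```text
clock: 2.85
ee_pos: [0.4432, 0.0644, 0.1136]
tcp_rot: [0.822, 0.569, 0.001, 0.001]
force: [0.4, 1.1, -0.4]
width: 0.444
```

Emit:
carry_out:
  increments:
    - [[-4,1.5,0,0,0,0,1],[-8,3,0,0,0,0,1],[-12,4.6,1.5,0,0,0,1],[-15.6,6,4.5,0,0,0,1],[-15.6,6,4.5,0,0,0,1]]

```text
clock: 3.27
ee_pos: [0.4448, -0.1061, 0.0665]
tcp_rot: [0.823, 0.568, 0.001, 0.001]
force: [0.4, -0.5, -0.8]
width: 0.443
```

```bash
python3 - <<'E'
from h import *
plan((.4455,-.0966,.0285,69.8))
E
```

```text
at [ 0.4448 -0.1061  0.0665] yaw 69.2 q6 -1.69 t 3.27 w 0.443 F [ 0.4 -0.5 -0.8]
[0.91, -0.28, 3.8] [0.003, -0.0, -0.01] rows>=1
```

Emit:
carry_out:
  increments:
    - [[0.9,-0.3,0.5,0,0,0,1],[0.9,-0.3,1.5,0,0,0,1],[0.9,-0.3,2.8,0,0,0,1],[0.9,-0.3,3.5,0,0,0,1],[0.9,-0.3,3.75,0,0,0,1]]

```text
clock: 3.68
ee_pos: [0.4438, -0.095, 0.028]
tcp_rot: [0.823, 0.568, -0.0, -0.001]
force: [-3.4, 2.9, 27.8]
width: 0.445
```

Emit:
carry_out:
  increments:
    - [[0,0,0.05,0,0,0,1],[0,0,0.05,0,0,0,1],[0,0,0.05,0,0,0,-0.2],[0,0,0.05,0,0,0,-0.2],[0,0,0.05,0,0,0,-0.2]]

```text
clock: 4.1
ee_pos: [0.4438, -0.0943, 0.0275]
tcp_rot: [0.823, 0.569, -0.0, -0.001]
force: [-0.6, 0.2, -0.6]
width: 0.603
```

Emit:
carry_out:
  increments:
    - [[0,0,-2,0,0,0,-0.2],[0,0,-5,0,0,0,-0.2],[0,0,-8,0,0,0,-0.2],[0,0,-9,0,0,0,-0.2],[0,0,-9,0,0,0,-0.2]]

```text
clock: 4.52
ee_pos: [0.4454, -0.0947, 0.1197]
tcp_rot: [0.822, 0.569, 0.001, 0.002]
force: [0.3, 0.1, -0.1]
width: 0.599
```

```bash
python3 - <<'E'
from h import *
plan((.4356,-.26,.10,22),(.4356,-.26,.01,22))
E
```

```text
at [ 0.4454 -0.0947  0.1197] yaw 69.3 q6 -1.67 t 4.52 w 0.599 F [ 0.3  0.1 -0.1]
[-15.81, 4.91, 1.99] [0.004, -0.002, 0.826] rows>=7
[0.0, 0.0, 9.0] [0.0, 0.0, 0.0] rows>=3
```

Emit:
carry_out:
  increments:
    - [[-15.8,4.9,2,0,0,0.826,-0.2],[-15.8,4.9,2,0,0,0.826,-0.2],[-15.8,4.9,2,0,0,0.826,-0.2],[-15.8,4.9,2,0,0,0.826,-0.2],[-15.8,4.9,2,0,0,0.826,-0.2]]

```text
clock: 4.93
ee_pos: [0.437, -0.2681, 0.0985]
tcp_rot: [0.959, 0.283, 0.002, 0.004]
force: [0.6, -0.9, 0.9]
width: 0.596
```

```bash
python3 - <<'E'
from h import *
c=bot.camera("top");cv2.imwrite("pics/t2.png",c["image"][130:290,220:460,::-1].repeat(3,0).repeat(3,1))
plan((.4356,-.26,.06,22),(.4356,-.26,.007,22))
E
```

```text
at [ 0.4356 -0.264   0.0983] yaw 32.6 q6 -1.34 t 4.98 w 0.594 F [-0.4  0.5  0.2]
[0.2, -0.35, 3.83] [0.003, -0.003, 0.185] rows>=2
[0.0, 0.0, 5.3] [0.0, 0.0, 0.0] rows>=2
```

View pics/t2.png

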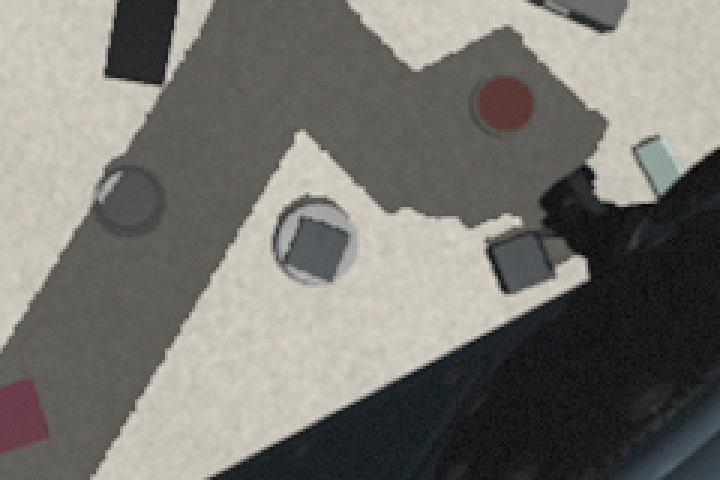

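Thin packer sits on the seat, at crop (317,249) against the seat's centre near (316,243). I measure that offset, while going on to the thick one at (520,263).

Emit:
carry_out:
  increments:
    - [[0.2,-0.4,1.5,0,0,0.185,-0.2],[0.2,-0.4,4,0,0,0.185,-0.2],[0.2,-0.4,6.5,0,0,0.185,-0.2],[0.2,-0.4,8.5,0,0,0.185,-0.2],[0.2,-0.4,9,0,0,0.185,-0.2]]

```text
clock: 5.4
ee_pos: [0.4332, -0.2565, 0.0049]
tcp_rot: [0.981, 0.193, -0.001, -0.003]
force: [0.2, 0.0, 0.0]
width: 0.601
```

Emit:
carry_out:
  increments:
    - [[0,0,0,0,0,0,1],[0,0,0,0,0,0,1],[0,0,0,0,0,0,1],[0,0,0,0,0,0,1],[0,0,0,0,0,0,1]]

```text
clock: 5.82
ee_pos: [0.4335, -0.2564, 0.0056]
tcp_rot: [0.981, 0.193, -0.0, -0.002]
force: [-0.2, -0.2, -0.9]
width: 0.455
```

Emit:
carry_out:
  increments:
    - [[0,0,-2,0,0,0,1],[0,0,-5,0,0,0,1],[0,0,-9,0,0,0,1],[0,0,-11,0,0,0,1],[0,0,-11,0,0,0,1]]

```text
clock: 6.23
ee_pos: [0.436, -0.2589, 0.1203]
tcp_rot: [0.981, 0.193, 0.003, 0.002]
force: [0.3, -0.1, -0.8]
width: 0.455
```

```bash
python3 - <<'E'
from h import *
c=bot.camera("top");g=cv2.cvtColor(c["image"],cv2.COLOR_RGB2GRAY);hsv=cv2.cvtColor(c["image"],cv2.COLOR_RGB2HSV)
cv2.imwrite("pics/t3.png",c["image"][:,:,::-1])
v0,u0=212,325
print(g[v0-18:v0+19:2,u0-18:u0+19:2])
m=cv2.morphologyEx((g<95).astype(np.uint8)[v0-10:v0+12,u0-11:u0+13],cv2.MORPH_OPEN,np.ones((3,3),np.uint8))
k=blob(m,12,12)+[[u0-11,v0-10]];print("thin",rect(c,k,.036))
m=((g>125)&(g<143)).astype(np.uint8)
S=[];r=15
for z in(.026,):
  for a in range(0,360,30):
    pass
plan((.4455,-.0966,.10,22))
E
```

```text
[[194 197 201 196 201 203 198 179 187 206 204 182  87  91  93  91  94  97
   97]
 [196 199 197 194 202 182 125  90  92  86  86 131 162 129  94  94  92  93
   91]
 [199 201 197 199 162  85  75 100 133 142 137 126  92 188 126  92  92  93
   93]
 [198 196 194 179  77  75 158 167 165 162 162 160 163 129 185  87  92  94
   94]
 [199 200 200  75 101 166 145 106 122 165 161 164 158 161 134 182 129  90
   90]
 [194 200 193  59 158 165 122  86  89  76  65 124 165 163 162 174 196 122
  114]
 [195 195 144 121 167 170  81  87  89  86  86  81  78  99 150 167 188 197
  205]
 [195 197  93 147 169 151  80  88  87  87  84  85  86  87  72 154 184 194
  203]
 [194 198  70 155 171  91  89  91  90  88  85  89  88  85  88 162 186 192
  201]
 [191 199  83 159 175  71  89  90  88  88  85  87  85  84 130 162 185 196
  193]
 [191 200 137 145  97  88  91  89  87  89  89  87  87  84 163 166 187 199
  196]
 [194 196 155 121  60  93  92  90  87  86  90  87  88 104 168 163 194 190
  200]
 [191 194 201 112 116 108  93  89  87  89  89  87  86 151 164 182 200 193
  198]
 [191 194 198 184 110 168 146 135  86  90  90  90  85 170 176 204 202 197
  198]
 [193 193 193 198 190 127 153 178 162 140  93  83 141 181 202 194 194 199
  198]
 [191 196 193 197 196 197 177 140 156 154 170 157 180 194 197 193 196 199
  195]
 [194 197 197 199 194 192 191 196 197 204 195 190 194 196 190 191 193 195
  190]
 [195 195 200 195 187 191 194 195 192 189 188 190 197 192 192 193 189 194
  197]
 [194 192 191 195 193 189 197 200 198 192 190 193 198 199 199 199 194 201
  204]]
thin (array([ 0.4432872 , -0.09498001]), (39.0, 39.3), 158.91879272460938)
at [ 0.4349 -0.258   0.1182] yaw 22.3 q6 -1.15 t 6.28 w 0.453 F [ 0.6 -0.  -0.9]
[7.09, -14.54, 1.82] [0.002, -0.003, 0.004] rows>=4
```

```bash
python3 - <<'E'
from h import *
plan((.444,-.0928,.10,22))
E
```

```text
at [ 0.4349 -0.258   0.1182] yaw 22.3 q6 -1.15 t 6.28 w 0.453 F [ 0.6 -0.  -0.9]
[7.09, -14.94, 1.82] [0.002, -0.003, 0.004] rows>=4
```

Emit:
carry_out:
  increments:
    - [[7.0,-14.0,0.5,0,0,0,1],[7.0,-14.0,0.5,0,0,0,1],[7.0,-14.0,1.5,0,0,0,1],[7.0,-14.0,3,0,0,0,1],[7.0,-14.6,3,0,0,0,1]]

```text
clock: 6.7
ee_pos: [0.4407, -0.0906, 0.0853]
tcp_rot: [0.981, 0.195, -0.002, -0.003]
force: [-0.6, 0.1, -0.9]
width: 0.453
```

```bash
python3 - <<'E'
from h import *
plan((.444,-.0928,.042,22))
E
```

```text
at [ 0.4407 -0.0906  0.0853] yaw 22.5 q6 -0.85 t 6.70 w 0.453 F [-0.6  0.1 -0.9]
[0.24, 0.36, 4.33] [-0.006, 0.003, 0.009] rows>=2
```

Emit:
carry_out:
  increments:
    - [[0.2,0.3,1.5,0,0,0,1],[0.2,0.3,3,0,0,0,1],[0.2,0.3,3.8,0,0,0,1],[0.2,0.3,4.2,0,0,0,1],[0.2,0.3,4.3,0,0,0,1]]

```text
clock: 7.12
ee_pos: [0.4428, -0.0926, 0.0413]
tcp_rot: [0.981, 0.195, -0.003, -0.004]
force: [-0.0, -0.3, -0.9]
width: 0.457
```

Emit:
carry_out:
  increments:
    - [[0,0,0,0,0,0,1],[0,0,0,0,0,0,-0.2],[0,0,0,0,0,0,-0.2],[0,0,0,0,0,0,-0.2],[0,0,0,0,0,0,-0.2]]

```text
clock: 7.53
ee_pos: [0.4432, -0.0928, 0.0418]
tcp_rot: [0.981, 0.195, -0.003, -0.003]
force: [-0.5, 0.5, -0.0]
width: 0.599
```

Emit:
carry_out:
  increments:
    - [[0,0,-2,0,0,0,-0.2],[0,0,-5,0,0,0,-0.2],[0,0,-8,0,0,0,-0.2],[0,0,-9,0,0,0,-0.2],[0,0,-9,0,0,0,-0.2]]

```text
clock: 7.95
ee_pos: [0.4455, -0.0941, 0.1346]
tcp_rot: [0.981, 0.195, 0.0, -0.001]
force: [-0.0, 0.2, 0.1]
width: 0.598
```

```bash
python3 - <<'E'
from h import *
plan((.505,.075,.14,-5),(.555,.245,.11,-12.2))
E
```

```text
at [ 0.4455 -0.0941  0.1346] yaw 22.5 q6 -0.85 t 7.95 w 0.598 F [-0.   0.2  0.1]
[11.96, -13.35, -0.51] [-0.002, -0.0, 0.479] rows>=5
[3.5, -17.37, 3.0] [0.0, 0.0, 0.126] rows>=5
```

Emit:
carry_out:
  increments:
    - [[12,-13.4,-0.5,0,0,0.48,-0.2],[12,-13.4,-0.5,0,0,0.48,-0.2],[12,-13.4,-0.5,0,0,0.48,-0.2],[12,-13.4,-0.5,0,0,0.48,-0.2],[12,-13.4,-0.5,0,0,0.48,-0.2]]

```text
clock: 8.37
ee_pos: [0.5047, 0.0769, 0.139]
tcp_rot: [0.999, -0.047, -0.001, -0.001]
force: [0.5, -0.1, -0.5]
width: 0.598
```

```bash
python3 - <<'E'
from h import *
c=bot.camera("top");s=bot.camera("scene")
a=c["image"][130:230,150:350,::-1].repeat(4,0).repeat(4,1);b=s["image"][150:270,100:400,::-1]
b=cv2.resize(b,(800,320));a=cv2.resize(a,(560,280));b=cv2.resize(b,(750,300));a=np.pad(a,((0,0),(0,190),(0,0)))
cv2.imwrite("pics/t4.png",np.vstack([a,b]))
plan((.561,.2586,.07,-12.2),(.561,.2586,.008,-12.2))
E
```

```text
at [0.5064 0.0801 0.1394] yaw -4.7 q6 0.02 t 8.47 w 0.600 F [-0.7 -0.9 -0.2]
[3.96, -18.22, 7.01] [-0.003, -0.001, 0.13] rows>=5
[0.0, 0.0, 6.2] [0.0, 0.0, 0.0] rows>=2
```

View pics/t4.png

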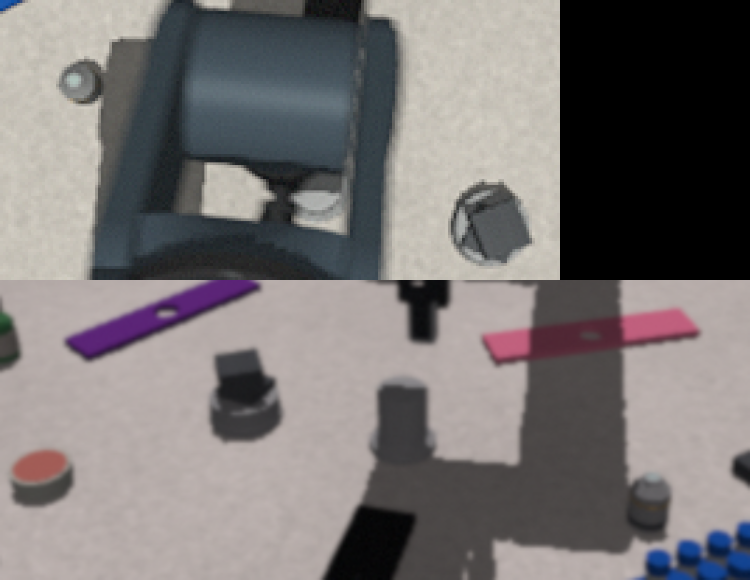

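The stack stands on the seat (lower panel 245,385) but the upper packer's edges look odd; I'll zoom in before continuing. The objective is upright at upper panel (82,80).

```bash
python3 - <<'E'
from h import *
s=bot.camera("scene");c=bot.camera("top")
a=cv2.resize(s["image"][165:230,165:230,::-1],(400,400),interpolation=cv2.INTER_CUBIC);b=cv2.resize(c["image"][185:235,300:350,::-1],(400,400),interpolation=cv2.INTER_CUBIC)
cv2.imwrite("pics/t5.png",np.clip(np.hstack([a,b])*1.6,0,255).astype(np.uint8))
g=cv2.cvtColor(c["image"],cv2.COLOR_RGB2GRAY)
print(g[196:228:2,312:342:2])
E
```

```text
[[193 199 206 158  82  91  88  87  89 131 198 197 201 198 198]
 [196 178 129  82  74 128 143  98  76  82 134 199 198 199 196]
 [199 120  62 123 171 128  74  77  81  77  63 132 201 197 196]
 [152  61 112 132  60  61  77  71  67  72  85 120 166 196 191]
 [133 124  75  81  46  40  75  77  88  84  86  93 170 186 190]
 [ 49 166 103  69  76  89  89  86  89  85  87  85 140 174 196]
 [ 80 169 134  73  86  88  87  87  88  88  86  85 102 165 195]
 [103 172 150  29  92  90  86  87  86  89  89  85  85 151 195]
 [109 171 124  74  74  92  90  89  87  87  87  86  87 120 198]
 [104 158  70  86  57  90  87  89  88  87  89  88  86  93 193]
 [ 91 104  85  93  57  85  91  89  90  86  89  87  86  81 169]
 [159  93 133  92  82  69  90  91  90  88  89 101 131 192 198]
 [201 142 135 166 145  59  92  93  95  85 125 167 195 206 197]
 [198 201 147 140 168 145  94 107  82  90 169 196 195 195 195]
 [195 193 197 186 159 146 159 166 161 161 194 197 196 195 199]
 [198 193 196 191 193 193 201 195 193 190 196 194 187 193 195]]
```

View pics/t5.png

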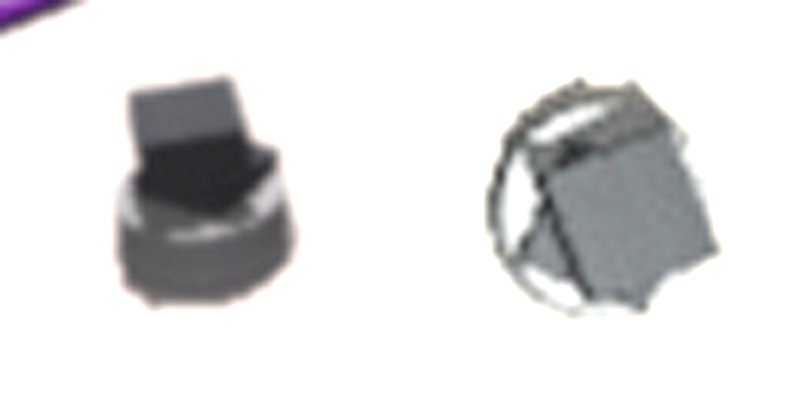

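Left panel: the thick packer lies flat on the thin one, only turned relative to it; right panel: top face centre at about (628,209), so the stack is sound. On to the objective.

Emit:
carry_out:
  increments:
    - [[4,-18.2,0,0,0,0.13,-0.2],[4,-18.2,0,0,0,0.13,-0.2],[4,-18.2,0,0,0,0.13,-0.2],[4,-18.2,2,0,0,0.13,-0.2],[4,-18.2,4,0,0,0.13,-0.2]]

```text
clock: 8.98
ee_pos: [0.5635, 0.2567, 0.1016]
tcp_rot: [0.994, -0.107, 0.003, -0.003]
force: [0.7, -0.7, 0.0]
width: 0.601
```

```bash
python3 - <<'E'
from h import *
c=bot.camera("top");print("thick",ray(c,328.5,211.1,.06))
print("obj scene ray (lens)",ray(bot.camera("scene"),(650/2.5+100),150+(475-280)/2.5,.045), "pillar",ray(bot.camera("scene"),(403/2.5+100),150+(381-280)/2.5,.06))
plan((.561,.2586,.055,-12.2))
E
```

```text
thick [ 0.44574253 -0.09909755  0.06      ]
obj scene ray (lens) [0.56189903 0.26118195 0.045     ] pillar [0.46625516 0.05638166 0.06      ]
at [0.5575 0.2541 0.0956] yaw -12.2 q6 0.46 t 9.13 w 0.599 F [-0.3 -0.5  0.5]
[0.29, -0.52, 4.06] [0.002, 0.009, 0.0] rows>=1
```

Emit:
carry_out:
  increments:
    - [[0.3,-0.5,2,0,0,0,-0.2],[0.3,-0.5,4,0,0,0,-0.2],[0.3,-0.5,6,0,0,0,-0.2],[0.3,-0.5,8,0,0,0,-0.2],[0.3,-0.5,8.6,0,0,0,-0.2]]

```text
clock: 9.55
ee_pos: [0.5589, 0.2552, 0.0076]
tcp_rot: [0.994, -0.108, -0.007, 0.002]
force: [-0.7, 0.1, -0.6]
width: 0.602
```

Emit:
carry_out:
  increments:
    - [[0,0,0,0,0,0,1],[0,0,0,0,0,0,1],[0,0,0,0,0,0,1],[0,0,0,0,0,0,1],[0,0,0,0,0,0,1]]

```text
clock: 9.97
ee_pos: [0.5596, 0.2552, 0.0087]
tcp_rot: [0.994, -0.108, -0.006, 0.001]
force: [-0.6, 0.4, -1.6]
width: 0.347
```

Emit:
carry_out:
  increments:
    - [[0,0,-1,0,0,0,1],[0,0,-4,0,0,0,1],[0,0,-7,0,0,0,1],[0,0,-10.5,0,0,0,1],[0,0,-10.5,0,0,0,1]]

```text
clock: 10.38
ee_pos: [0.5658, 0.257, 0.1217]
tcp_rot: [0.994, -0.107, 0.001, -0.001]
force: [2.3, 0.5, 0.0]
width: 0.347
```

```bash
python3 - <<'E'
from h import *
plan((.52,.12,.12,-12.2),(.4617,-.0216,.08,-12.2),(.4617,-.0216,.01,-12.2))
E
```

```text
at [0.5658 0.257  0.1217] yaw -12.3 q6 0.46 t 10.38 w 0.347 F [2.3 0.5 0. ]
[-1.55, 14.36, 0.13] [-0.003, -0.002, -0.002] rows>=4
[-2.71, 15.07, 4.0] [0.0, 0.0, 0.0] rows>=4
[0.0, 0.0, 7.0] [0.0, 0.0, 0.0] rows>=2
```

Emit:
carry_out:
  increments:
    - [[-1.5,14.4,0,0,0,0,1],[-1.5,14.4,0,0,0,0,1],[-1.5,14.4,0,0,0,0,1],[-1.5,14.4,0,0,0,0,1],[-1.5,14.4,0,0,0,0,1]]

```text
clock: 10.8
ee_pos: [0.5188, 0.1164, 0.122]
tcp_rot: [0.994, -0.109, 0.0, -0.001]
force: [0.2, 1.0, -1.2]
width: 0.349
```

Emit:
carry_out:
  increments:
    - [[-2.7,15.2,0,0,0,0,1],[-2.7,15.2,0,0,0,0,1],[-2.7,15.2,0,0,0,0,1],[-2.7,15.2,1,0,0,0,1],[-2.7,15.2,3,0,0,0,1]]

```text
clock: 11.22
ee_pos: [0.4602, -0.0301, 0.0935]
tcp_rot: [0.994, -0.111, 0.003, 0.0]
force: [1.0, 0.5, -2.0]
width: 0.348
```

```bash
python3 - <<'E'
from h import *
plan((.4609,-.0251,.0095,-12.2))
E
```

```text
at [ 0.4602 -0.0301  0.0935] yaw -12.8 q6 -0.09 t 11.22 w 0.348 F [ 1.   0.5 -2. ]
[-0.09, -0.5, 8.4] [0.0, -0.006, -0.01] rows>=3
```

Emit:
carry_out:
  increments:
    - [[0,-0.4,2.5,0,0,0,1],[0,-0.4,5,0,0,0,1],[0,-0.4,7,0,0,0,1],[0,-0.4,8,0,0,0,1],[0,-0.4,8.3,0,0,0,1]]

```text
clock: 11.63
ee_pos: [0.4616, -0.0257, 0.0092]
tcp_rot: [0.994, -0.111, 0.002, 0.0]
force: [-0.7, 0.6, -2.0]
width: 0.351
```

Emit:
carry_out:
  increments:
    - [[0,0,0.1,0,0,0,1],[0,0,0.1,0,0,0,1],[0,0,0.1,0,0,0,-0.2],[0,0,0.1,0,0,0,-0.2],[0,0,0.1,0,0,0,-0.2]]

```text
clock: 12.05
ee_pos: [0.4623, -0.0258, 0.0091]
tcp_rot: [0.994, -0.111, 0.003, 0.0]
force: [0.4, -0.0, 0.5]
width: 0.599
```

Emit:
carry_out:
  increments:
    - [[0,0,-1,0,0,0,-0.2],[0,0,-4,0,0,0,-0.2],[0,0,-8,0,0,0,-0.2],[0,0,-12,0,0,0,-0.2],[0,0,-12,0,0,0,-0.2]]

```text
clock: 12.47
ee_pos: [0.4655, -0.0266, 0.1361]
tcp_rot: [0.994, -0.111, 0.01, 0.002]
force: [0.1, -0.3, 0.2]
width: 0.601
```

```bash
python3 - <<'E'
from h import *
plan((.57,0,.13,23),(.6845,.0346,.09,60),(.6845,.0346,.06,81.5))
E
```

```text
at [ 0.4655 -0.0266  0.1361] yaw -12.7 q6 -0.08 t 12.47 w 0.601 F [ 0.1 -0.3  0.2]
[9.6, -4.9, 0.8] [0.007, -0.02, -0.623] rows>=5
[11.89, 1.29, 4.0] [0.0, 0.0, -0.646] rows>=6
[0.0, 0.0, 3.0] [0.0, 0.0, -0.375] rows>=4
```

Emit:
carry_out:
  increments:
    - [[9.6,-4.9,0.8,0,0,-0.62,-0.6],[9.6,-4.9,0.8,0,0,-0.62,-0.6],[9.6,-4.9,0.8,0,0,-0.62,-0.6],[9.6,-4.9,0.8,0,0,-0.62,-0.6],[9.6,-4.9,0.8,0,0,-0.62,-0.6]]

```text
clock: 12.88
ee_pos: [0.572, 0.0004, 0.1312]
tcp_rot: [0.979, 0.201, 0.011, 0.005]
force: [-0.8, 0.3, 0.5]
width: 0.804
```

Emit:
carry_out:
  increments:
    - [[11.9,1.3,4,0,0,-0.63,-0.6],[11.9,1.3,4,0,0,-0.63,-0.6],[11.9,1.3,4,0,0,-0.63,-0.6],[11.9,1.3,4,0,0,-0.63,-0.6],[11.9,1.3,4,0,0,-0.63,-0.6]]

```text
clock: 13.3
ee_pos: [0.689, 0.0361, 0.0927]
tcp_rot: [0.87, 0.493, 0.009, 0.008]
force: [-0.7, 0.2, -0.1]
width: 0.803
```

```bash
python3 - <<'E'
from h import *
c=bot.camera("top");s=bot.camera("scene");g=cv2.cvtColor(c["image"],cv2.COLOR_RGB2GRAY)
plan((.6845,.0346,.05,81.5),(.6845,.0346,.004,81.5))
a=cv2.resize(c["image"][170:235,170:350,::-1],(720,260));b=cv2.resize(s["image"][150:240,100:340,::-1],(720,270))
cv2.imwrite("pics/t6.png",np.vstack([a,b]))
E
```

```text
at [0.6871 0.0355 0.0935] yaw 58.6 q6 -1.13 t 13.40 w 0.798 F [-0.1  0.4  0.5]
[-0.24, -0.27, 4.34] [0.023, -0.002, -0.399] rows>=4
[0.0, 0.0, 4.6] [0.0, 0.0, 0.0] rows>=2
```

View pics/t6.png

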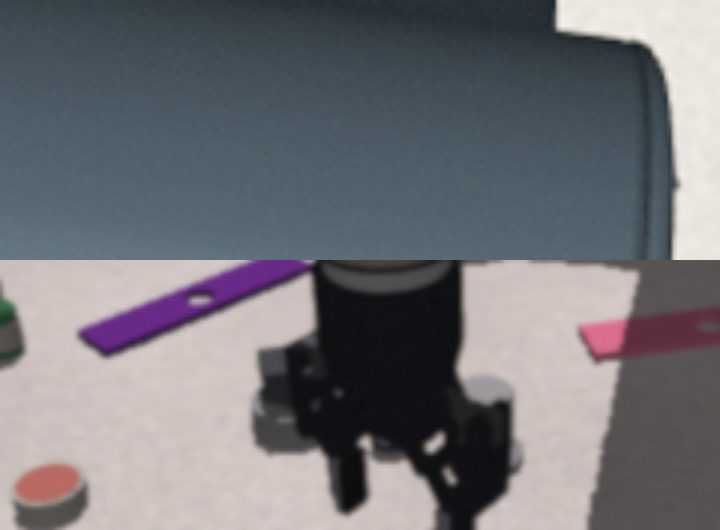

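The arm hides the objective here; the gripper hangs open over the black plate, so I continue and check the objective once I've moved aside.

Emit:
carry_out:
  increments:
    - [[-0.2,-0.3,1,0.02,0,-0.12,-0.6],[-0.2,-0.3,2,0.02,0,-0.24,-0.6],[-0.2,-0.3,3,0.02,0,-0.36,-0.6],[-0.2,-0.3,4.3,0.023,0,-0.4,-0.6],[-0.2,-0.3,4.3,0.023,0,-0.4,-0.6]]

```text
clock: 13.82
ee_pos: [0.6822, 0.035, 0.0489]
tcp_rot: [0.758, 0.652, -0.001, -0.002]
force: [-0.6, 0.0, -0.6]
width: 0.797
```

```bash
python3 - <<'E'
from h import *
plan((.6845,.0346,.003,81.5))
E
```

```text
at [0.6822 0.035  0.0489] yaw 81.4 q6 -1.53 t 13.82 w 0.797 F [-0.6  0.  -0.6]
[-0.01, 0.25, 4.59] [-0.004, -0.002, -0.002] rows>=2
```

Emit:
carry_out:
  increments:
    - [[0,0.25,2,0,0,0,-0.6],[0,0.25,3.5,0,0,0,-0.6],[0,0.25,4.4,0,0,0,-0.6],[0,0.25,4.7,0,0,0,-0.6],[0,0.25,4.75,0,0,0,-0.6]]

```text
clock: 14.23
ee_pos: [0.6836, 0.0348, 0.0006]
tcp_rot: [0.759, 0.652, -0.001, -0.003]
force: [0.1, 0.2, -0.2]
width: 0.8
```

Emit:
carry_out:
  increments:
    - [[0,0,0,0,0,0,1],[0,0,0,0,0,0,1],[0,0,0,0,0,0,1],[0,0,0,0,0,0,1],[0,0,0,0,0,0,1]]

```text
clock: 14.65
ee_pos: [0.6845, 0.0349, 0.0019]
tcp_rot: [0.759, 0.652, -0.001, -0.002]
force: [-0.7, 0.9, 5.9]
width: 0.555
```

Emit:
carry_out:
  increments:
    - [[0,0,-1,0,0,0,1],[0,0,-3,0,0,0,1],[0,0,-6,0,0,0,1],[0,0,-9,0,0,0,1],[0,0,-12,0,0,0,1]]

```text
clock: 15.07
ee_pos: [0.6841, 0.0345, 0.1226]
tcp_rot: [0.759, 0.652, -0.001, -0.003]
force: [0.2, -0.1, -1.8]
width: 0.55
```

```bash
python3 - <<'E'
from h import *
plan((.60,0,.15,45),(.53,-.02,.15,15),(.4617,-.0216,.12,-12.2))
s=bot.camera("scene");c=bot.camera("top")
b=cv2.resize(s["image"][110:260,100:400,::-1],(720,360));a=cv2.resize(c["image"][90:235,180:350,::-1],(270,230))
cv2.imwrite("pics/t7.png",np.vstack([b,np.pad(a,((0,0),(0,450),(0,0)))]))
E
```

```text
at [0.6841 0.0345 0.1226] yaw 81.3 q6 -1.53 t 15.07 w 0.550 F [ 0.2 -0.1 -1.8]
[-4.68, -7.81, -2.7] [-0.006, 0.0, 0.634] rows>=6
[-6.36, -3.54, 0.0] [0.0, 0.0, 0.524] rows>=5
[-6.64, -1.61, 3.0] [0.0, 0.0, 0.475] rows>=4
```

View pics/t7.png

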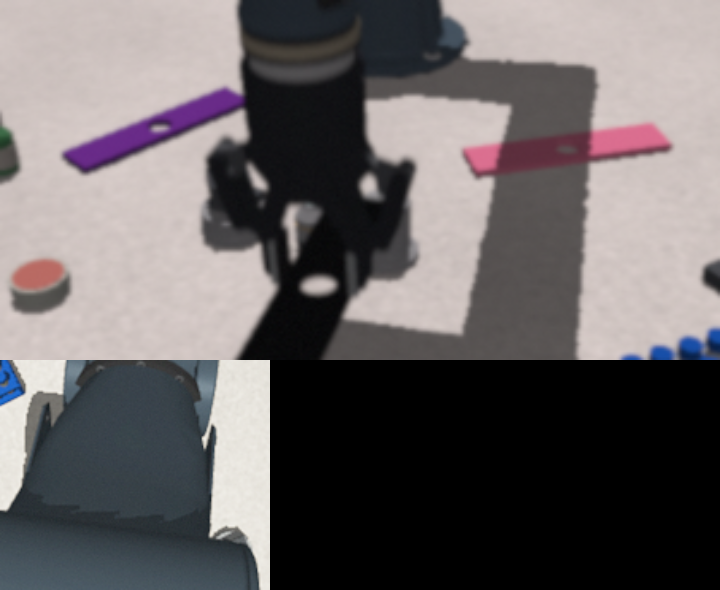

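Plate is held level across its width at the hole (upper panel 320,285). Carrying it over.

Emit:
carry_out:
  increments:
    - [[-4.6,-7.8,-2.7,0,0,0.6,1],[-4.6,-7.8,-2.7,0,0,0.6,1],[-4.6,-7.8,-2.7,0,0,0.6,1],[-4.6,-7.8,-2.7,0,0,0.6,1],[-4.6,-7.8,-2.7,0,0,0.6,1]]

```text
clock: 15.58
ee_pos: [0.6027, -0.0, 0.1541]
tcp_rot: [0.919, 0.395, 0.003, 0.001]
force: [-0.2, 0.6, -1.6]
width: 0.552
```

Emit:
carry_out:
  increments:
    - [[-6.4,-3.5,0,0,0,0.54,1],[-6.4,-3.5,0,0,0,0.54,1],[-6.4,-3.5,0,0,0,0.54,1],[-6.4,-3.5,0,0,0,0.54,1],[-6.4,-3.5,0,0,0,0.54,1]]

```text
clock: 16.0
ee_pos: [0.5317, -0.0225, 0.153]
tcp_rot: [0.991, 0.133, 0.002, -0.001]
force: [0.8, -0.1, -1.9]
width: 0.554
```

```bash
python3 - <<'E'
from h import *
plan((.462,-.0218,.12,-12.2))
E
```

```text
at [ 0.5317 -0.0225  0.153 ] yaw 15.3 q6 -0.52 t 16.00 w 0.554 F [ 0.8 -0.1 -1.9]
[-6.71, -1.91, 3.27] [-0.001, -0.004, 0.48] rows>=4
```

Emit:
carry_out:
  increments:
    - [[-6.7,-1.9,3.2,0,0,0.48,1],[-6.7,-1.9,3.2,0,0,0.48,1],[-6.7,-1.9,3.2,0,0,0.48,1],[-6.7,-1.9,3.2,0,0,0.48,1],[-6.7,-1.9,3.2,0,0,0.48,1]]

```text
clock: 16.42
ee_pos: [0.4606, -0.0216, 0.1199]
tcp_rot: [0.994, -0.108, 0.0, -0.001]
force: [1.4, -0.3, -1.4]
width: 0.552
```

```bash
python3 - <<'E'
from h import *
plan((.462,-.0218,.075,-12.2))
s=bot.camera("scene");c=bot.camera("top")
b=cv2.resize(s["image"][100:250,130:380,::-1],(750,450))
cv2.imwrite("pics/t8.png",b)
E
```

```text
at [ 0.4606 -0.0216  0.1199] yaw -12.3 q6 -0.08 t 16.42 w 0.552 F [ 1.4 -0.3 -1.4]
[0.13, -0.0, 4.49] [-0.002, -0.0, -0.002] rows>=2
```

View pics/t8.png

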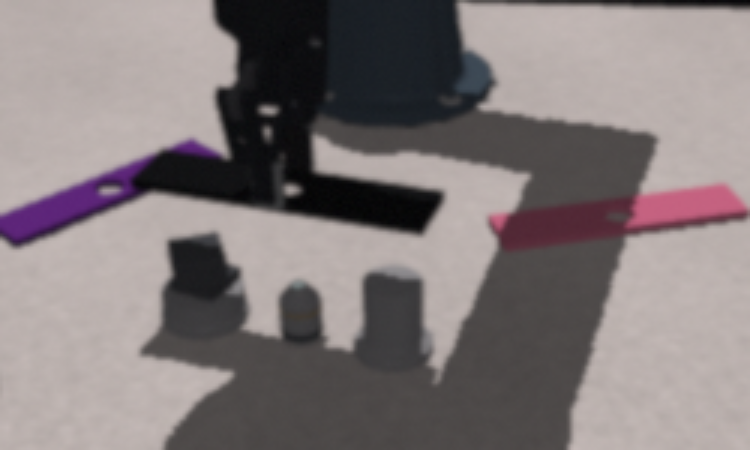

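Objective stands upright at (300,312), midway between stack (203,280) and pillar (393,315); the plate hangs above. Lowering.

Emit:
carry_out:
  increments:
    - [[0.1,0,2,0,0,0,1],[0.1,0,4,0,0,0,1],[0.1,0,5,0,0,0,1],[0.1,0,5.4,0,0,0,1],[0.1,0,5.6,0,0,0,1]]

```text
clock: 16.93
ee_pos: [0.4634, -0.022, 0.0638]
tcp_rot: [0.995, -0.104, 0.001, -0.001]
force: [0.2, -0.8, -2.1]
width: 0.552
```

```bash
python3 - <<'E'
from h import *
plan((.462,-.0218,.0622,-12.2))
E
```

```text
at [ 0.4634 -0.022   0.0638] yaw -12.0 q6 -0.09 t 16.93 w 0.552 F [ 0.2 -0.8 -2.1]
[-0.14, 0.01, 0.16] [-0.002, -0.002, 0.004] rows>=1
```

Emit:
carry_out:
  increments:
    - [[-0.1,0,0.05,0,0,0,1],[-0.1,0,0.1,0,0,0,1],[-0.1,0,0.15,0,0,0,1],[-0.1,0,0.2,0,0,0,1],[-0.1,0,0.2,0,0,0,1]]

```text
clock: 17.35
ee_pos: [0.4628, -0.0219, 0.0622]
tcp_rot: [0.995, -0.104, 0.001, -0.001]
force: [-0.2, 1.2, -1.4]
width: 0.557
```

Emit:
carry_out:
  increments:
    - [[0,0,0,0,0,0,-0.6],[0,0,0,0,0,0,-0.6],[0,0,0,0,0,0,-0.6],[0,0,0,0,0,0,-0.6],[0,0,0,0,0,0,-0.6]]

```text
clock: 17.77
ee_pos: [0.4629, -0.022, 0.0623]
tcp_rot: [0.995, -0.104, 0.002, -0.001]
force: [0.9, 0.6, 0.1]
width: 0.798
```

Emit:
carry_out:
  increments:
    - [[0,0,-1,0,0,0,-0.6],[0,0,-3,0,0,0,-0.6],[0,0,-5,0,0,0,-0.6],[0,0,-7,0,0,0,-0.6],[0,0,-8,0,0,0,-0.6]]

```text
clock: 18.18
ee_pos: [0.4634, -0.0223, 0.1442]
tcp_rot: [0.995, -0.104, 0.003, -0.001]
force: [0.3, -0.1, -1.0]
width: 0.795
```

```bash
python3 - <<'E'
from h import *
plan((.51,-.135,.14,-12.2),(.5624,-.2464,.09,-12.2),(.5624,-.2464,.007,-12.2))
E
```

```text
at [ 0.4634 -0.0223  0.1442] yaw -11.9 q6 -0.09 t 18.18 w 0.795 F [ 0.3 -0.1 -1. ]
[6.89, 10.07, 0.45] [-0.002, -0.006, 0.004] rows>=3
[7.48, 9.78, 5.0] [0.0, 0.0, 0.0] rows>=4
[0.0, 0.0, 8.3] [0.0, 0.0, 0.0] rows>=2
```

Emit:
carry_out:
  increments:
    - [[6.9,10,0,0,0,0,-0.6],[6.9,10,0,0,0,0,-0.6],[6.9,10,0,0,0,0,-0.6],[6.9,10,0,0,0,0,-0.6],[6.9,10,0,0,0,0,-0.6]]

```text
clock: 18.6
ee_pos: [0.5111, -0.1365, 0.1445]
tcp_rot: [0.994, -0.106, 0.004, -0.0]
force: [-0.3, 0.7, -0.0]
width: 0.799
```

Emit:
carry_out:
  increments:
    - [[7.4,9.8,5,0,0,0,-0.6],[7.4,9.8,5,0,0,0,-0.6],[7.4,9.8,5,0,0,0,-0.6],[7.4,9.8,5,0,0,0,-0.6],[7.4,9.8,5,0,0,0,-0.6]]

```text
clock: 19.02
ee_pos: [0.5631, -0.2489, 0.0931]
tcp_rot: [0.994, -0.107, 0.003, -0.001]
force: [0.5, 0.4, 0.1]
width: 0.802
```

```bash
python3 - <<'E'
from h import *
plan((.5624,-.2464,.006,-12.2))
s=bot.camera("scene");c=bot.camera("top");g=cv2.cvtColor(c["image"],cv2.COLOR_RGB2GRAY)
b=cv2.resize(s["image"][130:260,80:380,::-1],(750,325));a=cv2.resize(c["image"][130:250,210:380,::-1],(382,270))
cv2.imwrite("pics/t9.png",np.vstack([b,np.pad(a,((0,0),(0,368),(0,0)))]))
k=blob(g<60,294,203);print("plate",rect(c,k,.068))
E
```

```text
at [ 0.5631 -0.2489  0.0931] yaw -12.2 q6 -0.39 t 19.02 w 0.802 F [0.5 0.4 0.1]
[-0.17, -0.21, 8.71] [-0.002, -0.006, -0.001] rows>=3
plate (array([ 0.4280957 , -0.07585144]), (351.5, 972.5), 117.65294075012207)
```

View pics/t9.png

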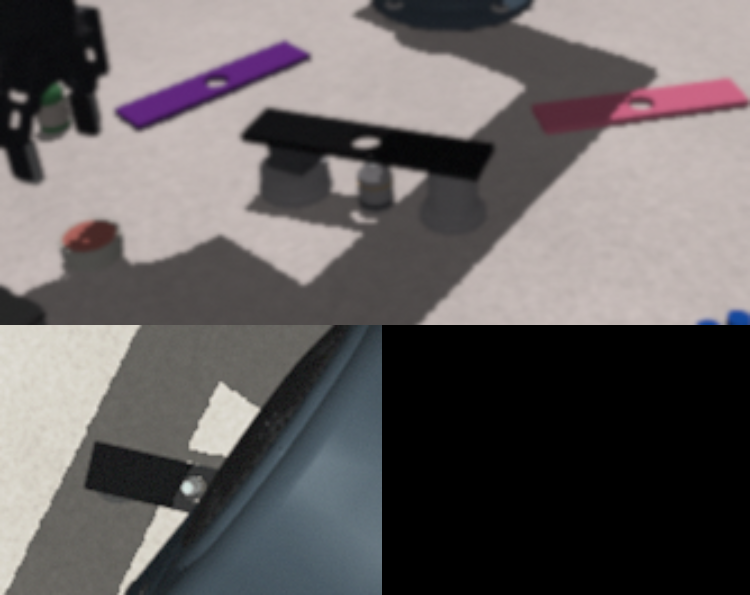

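The plate lies across pillar and stack (scene 367,142), with the lens seen through the hole (top crop 193,487). Now the dish at (90,235).

Emit:
carry_out:
  increments:
    - [[-0.2,-0.2,2,0,0,0,-0.6],[-0.2,-0.2,4,0,0,0,-0.6],[-0.2,-0.2,6.5,0,0,0,-0.6],[-0.2,-0.2,8.3,0,0,0,-0.6],[-0.2,-0.2,8.7,0,0,0,-0.6]]

```text
clock: 19.53
ee_pos: [0.5577, -0.239, 0.0054]
tcp_rot: [0.995, -0.104, -0.001, -0.003]
force: [-0.5, -0.4, -0.2]
width: 0.798
```

Emit:
carry_out:
  increments:
    - [[0,0,0,0,0,0,1],[0,0,0,0,0,0,1],[0,0,0,0,0,0,1],[0,0,0,0,0,0,1],[0,0,0,0,0,0,1]]

```text
clock: 19.95
ee_pos: [0.5582, -0.2392, 0.0065]
tcp_rot: [0.995, -0.104, -0.0, -0.003]
force: [0.6, 0.2, 0.4]
width: 0.574
```

Emit:
carry_out:
  increments:
    - [[0,0,-1,0,0,0,1],[0,0,-4,0,0,0,1],[0,0,-8,0,0,0,1],[0,0,-12,0,0,0,1],[0,0,-13,0,0,0,1]]

```text
clock: 20.37
ee_pos: [0.5616, -0.2422, 0.1438]
tcp_rot: [0.995, -0.104, 0.005, -0.0]
force: [1.5, -0.4, -1.3]
width: 0.578
```

```bash
python3 - <<'E'
from h import *
plan((.51,-.135,.14,-12.2),(.4629,-.022,.12,-12.2))
E
```

```text
at [ 0.5616 -0.2422  0.1438] yaw -12.0 q6 -0.39 t 20.37 w 0.578 F [ 1.5 -0.4 -1.3]
[-7.28, -9.42, 0.32] [-0.001, -0.01, 0.004] rows>=3
[-6.99, -10.05, 2.0] [0.0, 0.0, 0.0] rows>=3
```

Emit:
carry_out:
  increments:
    - [[-7.3,-9.6,0.3,0,0,0,1],[-7.3,-9.6,0.3,0,0,0,1],[-7.3,-9.6,0.3,0,0,0,1],[-7.3,-9.6,0.3,0,0,0,1],[-7.3,-9.6,0.3,0,0,0,1]]

```text
clock: 20.78
ee_pos: [0.509, -0.1314, 0.1409]
tcp_rot: [0.995, -0.103, 0.005, -0.0]
force: [0.6, -1.0, -1.1]
width: 0.578
```

Emit:
carry_out:
  increments:
    - [[-7,-10.6,0,0,0,0,1],[-7,-10.6,0,0,0,0,1],[-7,-10.6,1,0,0,0,1],[-7,-10.6,2,0,0,0,1],[-7,-10.6,2,0,0,0,1]]

```text
clock: 21.2
ee_pos: [0.4609, -0.0117, 0.1195]
tcp_rot: [0.995, -0.102, 0.003, -0.0]
force: [-0.1, -0.0, -1.0]
width: 0.574
```

```bash
python3 - <<'E'
from h import *
plan((.4642,-.0159,.078,-12.2))
E
```

```text
at [ 0.4609 -0.0117  0.1195] yaw -11.7 q6 -0.07 t 21.20 w 0.574 F [-0.1 -0.  -1. ]
[0.38, 0.35, 4.15] [-0.002, -0.006, 0.009] rows>=2
```

Emit:
carry_out:
  increments:
    - [[0.3,0.3,1.2,0,0,0,1],[0.3,0.3,2.4,0,0,0,1],[0.3,0.3,3.4,0,0,0,1],[0.3,0.3,4,0,0,0,1],[0.3,0.3,4.1,0,0,0,1]]

```text
clock: 21.62
ee_pos: [0.4649, -0.0168, 0.0779]
tcp_rot: [0.995, -0.103, 0.004, -0.0]
force: [0.4, -0.3, -0.1]
width: 0.578
```

```bash
python3 - <<'E'
from h import *
plan((.4642,-.0159,.0748,-12.2))
s=bot.camera("scene");b=cv2.resize(s["image"][110:240,150:350,::-1],(800,520));cv2.imwrite("pics/t10.png",b)
h=cv2.cvtColor(s["image"],cv2.COLOR_RGB2HSV)
E
```

```text
at [ 0.4649 -0.0168  0.0779] yaw -11.8 q6 -0.08 t 21.62 w 0.578 F [ 0.4 -0.3 -0.1]
[-0.09, -0.08, 0.31] [-0.001, -0.007, 0.007] rows>=1
```

View pics/t10.png

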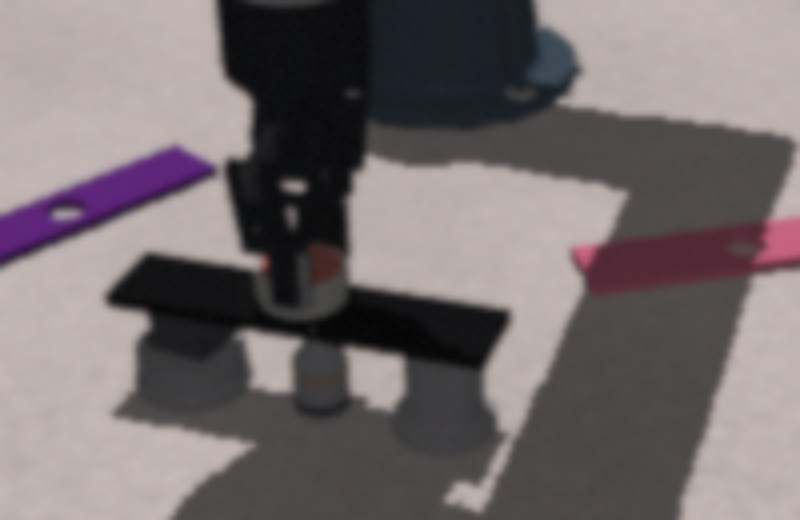

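```bash
python3 - <<'E'
from h import *
s=bot.camera("scene")
f=lambda p:((proj(s,np.array(p))-[150,110])*4).round(0)
y=np.radians(-12);L=np.array([-np.sin(y),np.cos(y)])
C=np.array([.4629,-.022])
print("plate ctr",f([*C,.068]),"ends",f([*(C+.11*L),.064]),f([*(C-.11*L),.064]))
print("obj top",f([.4628,-.022,.045]),"dish pred top",f([.4662,-.0229,.091]),"if centred on TCP",f([.4649,-.0168,.091]), "finger",f([.4649+.03*np.cos(y),-.0168+.03*np.sin(y),.082]))
h=cv2.cvtColor(s["image"],cv2.COLOR_RGB2HSV)
r=np.argwhere((s["image"][...,0]>200*0+90)&(h[...,1]>80)&((h[...,0]<12)|(h[...,0]>172)));r=r[(r[:,0]>160)&(r[:,0]<200)&(r[:,1]<245)&(r[:,1]>200)]
print("pink cols/rows",((r.min(0)-[110,150])*4),((r.max(0)-[110,150])*4))
E
```

```text
plate ctr [303. 299.] ends [495. 337.] [125. 276.]
obj top [306. 335.] dish pred top [298. 266.] if centred on TCP [309. 265.] finger [288. 308.]
pink cols/rows [260 264] [264 264]
```

```bash
python3 - <<'E'
from h import *
c=bot.camera("top");s=bot.camera("scene")
a=cv2.imread("pics/t9.png")[325:595,:382]
g=cv2.cvtColor(a,cv2.COLOR_BGR2GRAY)
print(g[455:520,][:0], g[130:195:5,150:235:5])
u,v=210+193/382*170,130+162/270*120
print("lens top cam",ray(c,u,v,.045),"expected px of hole centre",proj(c,np.array([.4629,-.022,.068])),"lens px",u,v)
print("lens scene",ray(s,229.3,195,.045))
E
```

```text
[] [[ 37  56  78  93  98 101 103 102  99  98 100  93 136 135 131 190  47]
 [ 27  27  24  24  33  43  69  95 130  99 101  99 101 101 104  52  24]
 [ 27  30  26  30  27  26  24  23  30  80  82  86  97 106  81  24  26]
 [ 29  26  27  27  28  27  26  27  45  53  53  50  54  57  30  29  26]
 [ 25  26  28  30  25  27  23  30  60  64  71  54  53  37  23  27  28]
 [ 27  30  31  23  26  28  22 111 124 121 106  56  48  26  25  28  27]
 [ 27  26  28  26  28  27  77 218 203 128 122  87  31  26  29  27  24]
 [ 25  26  31  28  27  28  82 223 205 139 112  70  23  39  28  22  31]
 [ 29  29  29  27  27  41  54 103 104  79  77  31  25  30  31  29  39]
 [ 24  24  24  25  27  54  57  59  67 120  52  26  32  39  32  39  43]
 [ 89  67 100  55  23  55  58  59  57  48  28  26  32  38  39  41  58]
 [100 127 215 211 191 168 122  62  50  27  26  29  37  40  45  55  74]
 [ 97 154 213 208 211 216 219 203  38  27  26  28  39  36  51  70  81]]
lens top cam [ 0.46536706 -0.02540619  0.045     ] expected px of hole centre [295.14553705 202.73597191] lens px 295.89005235602093 202.0
lens scene [ 0.46776303 -0.01471272  0.045     ]
```

Emit:
carry_out:
  increments:
    - [[-0.1,-0.1,0.1,0,0,0,1],[-0.1,-0.1,0.2,0,0,0,1],[-0.1,-0.1,0.3,0,0,0,1],[-0.1,-0.1,0.35,0,0,0,1],[-0.1,-0.1,0.35,0,0,0,1]]

```text
clock: 22.23
ee_pos: [0.4635, -0.0146, 0.0755]
tcp_rot: [0.995, -0.102, 0.004, -0.0]
force: [0.5, 0.4, -0.7]
width: 0.578
```

Emit:
carry_out:
  increments:
    - [[0,0,0.05,0,0,0,1],[0,0,0.1,0,0,0,1],[0,0,0.1,0,0,0,1],[0,0,0.1,0,0,0,-0.6],[0,0,0.1,0,0,0,-0.6]]

```text
clock: 22.65
ee_pos: [0.4636, -0.0147, 0.0745]
tcp_rot: [0.995, -0.102, 0.004, -0.0]
force: [-0.2, -0.1, -0.8]
width: 0.8
```

Emit:
carry_out:
  increments:
    - [[0,0,0,0,0,0,-0.6],[0,0,-1,0,0,0,-0.6],[0,0,-3,0,0,0,-0.6],[0,0,-6,0,0,0,-0.6],[0,0,-8,0,0,0,-0.6]]

```text
clock: 23.07
ee_pos: [0.4631, -0.0147, 0.1559]
tcp_rot: [0.995, -0.102, 0.004, -0.0]
force: [0.1, -0.1, 0.0]
width: 0.799
```

Emit:
carry_out:
  increments:
    - [[4,-16,0,0,0,0,-0.6],[4,-16,0,0,0,0,-0.6],[4,-16,0,0,0,0,-0.6],[4,-16,0,0,0,0,-0.6],[4,-16,0,0,0,0,-0.6]]

```text
clock: 23.48
ee_pos: [0.5385, 0.1395, 0.1572]
tcp_rot: [0.995, -0.1, 0.008, -0.002]
force: [0.5, -0.4, 1.0]
width: 0.8
```

Emit:
carry_out:
  increments:
    - [[0,-15,0,0,0,0,-0.6],[0,-15,0,0,0,0,-0.6],[0,-15,0,0,0,0,-0.6],[0,-15,0,0,0,0,-0.6],[0,-15,0,0,0,0,-0.6]]

```text
clock: 23.9
ee_pos: [0.5693, 0.2921, 0.1582]
tcp_rot: [0.995, -0.097, 0.009, -0.004]
force: [0.1, -0.6, -0.6]
width: 0.801
```

```bash
python3 - <<'E'
from h import *
c=bot.camera("top");s=bot.camera("scene");im=c["image"];g=cv2.cvtColor(im,cv2.COLOR_RGB2GRAY);h=cv2.cvtColor(im,cv2.COLOR_RGB2HSV)
b=cv2.resize(s["image"][150:220,160:290,::-1],(650,350));a=cv2.resize(im[170:235,230:350,::-1],(440,238))
cv2.imwrite("pics/t11.png",np.vstack([b,np.pad(a,((0,0),(0,210),(0,0)))]))
red=(h[...,1]>90)&((h[...,0]<12)|(h[...,0]>170))
k=blob(red,294,203);print("dish",rect(c,k,.088))
m=((g<60)).astype(np.uint8);m[:170]=0;m[240:]=0;m[:,:235]=0;m[:,350:]=0
pts=[k2 for k2 in cv2.findContours(m,cv2.RETR_EXTERNAL,cv2.CHAIN_APPROX_NONE)[0] if cv2.contourArea(k2)>60]
print([cv2.contourArea(p) for p in pts]);print("plate",rect(c,np.vstack(pts),.068))
plan()
E
```

```text
dish (array([ 0.46399045, -0.02240114]), (40.1, 40.1), 1.2713139057159424)
[734.5, 719.0]
plate (array([ 0.46359671, -0.02395561]), (217.4, 51.8), 77.16226959228516)
at [0.5676 0.2872 0.1575] yaw -11.3 q6 0.49 t 24.00 w 0.802 F [-0.5 -1.2  0.4]
```

View pics/t11.png

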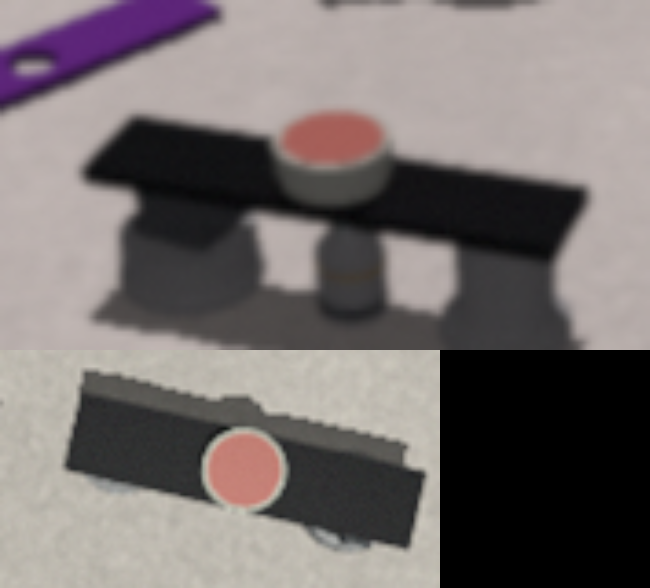

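```bash
python3 - <<'E'
from h import *
s=bot.camera("scene")
print("dish",ray(s,226.4,177.6,.088),"obj base",ray(s,230.2,211,0),"obj shoulder",ray(s,230,198.6,.034))
c=bot.camera("top");g=cv2.cvtColor(c["image"],cv2.COLOR_RGB2GRAY)
k=blob(cv2.morphologyEx(((g>55)&(g<100)).astype(np.uint8),cv2.MORPH_OPEN,np.ones((3,3),np.uint8)),137,187.5);print("mid",rect(c,k,.016))
E
```

```text
dish [ 0.46525087 -0.01890272  0.088     ] obj base [ 0.46544311 -0.01580528  0.        ] obj shoulder [ 0.46553037 -0.0142055   0.034     ]
mid (array([0.68991699, 0.49518039]), (496.9, 188.7), 8.200967788696289)
```

Dish, plate and objective agree within about 5 mm, and the arm is clear, so I'm handing in.

```bash
python3 -c "
from station import bot
print(bot.finish_job())"
```

```text
the job is handed in; nothing more can be done
None
```

The viewing stand is set up and handed in at about 24 s; the hand-in gives no verdict. The thin and thick packers are stacked on the seat and the objective stands upright between seat and pillar. The black plate lies across pillar and packers, and the dish sits on it over the hole.

**Last checks:**

| Check | Measured | Limit |
|---|---|---|
| Thin packer off seat centre | about 3 mm | 12 mm |
| Thick packer off seat centre | about 2.5 mm | 12 mm |
| Plate centre to pillar / to seat | about 79 / 75 mm | 55 to 97 mm |
| Plate centre line off pillar and seat | 3 mm or less | 15 mm |
| Dish centre off plate centre | about 2 mm | 12 mm |
| Objective off plate centre | about 3 to 7 mm | 12 mm |

**Where the checks disagreed or fell short:**
- **Camera disagreement:** The two cameras differed by about 4 mm on most objects. They differed by up to about 11 mm on the lens along the plate, and by about 12 mm on the pillar in one rough reading. The objective's position is therefore less certain than the rest.
- **Dish grasp:** I gripped the dish about 6 mm off its centre and allowed for that when placing it.
- **16 mm packer:** My last attempt to measure it failed because it found the wrong shape. The arm never reached for it, so I take it as unmoved.
- **Plate level:** I judged this by eye in the pictures and by the matching stack heights, not by a separate measurement.

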